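# Rake pastry tubes into the grooves of a sprung draining tray

### The arm

A 7-joint arm with a two-finger parallel gripper is mounted at the origin on a cart in front of the work surface, level with it; the furniture and walls round the work are solid. World frame = base frame: x ahead of the robot, y to its left, z up, the work surface at z = 0. Lengths are in m, angles in rad, forces in N, time in s.
With the tool pointing down it reaches from about 0.425 to 0.825 m from the base axis. Payload 3.6 kg.
Tool frame: the origin (TCP) lies at the very end of the fingers, on their centre line; the grasp point (between the pads) lies 19 mm behind it; z points along the fingers, y is the line along which they close (so a half turn about z gives the same grasp; the last joint's range is limited). The gripper opens to 85 mm and grips with 20 to 120 N. Pads are 22 mm wide; open, the fingers measure 114 mm over their backs; the gripper's body (76 mm by 85 mm) begins 54 mm behind the grasp point. The pads swing forward as they close: fully open they stand 13 mm farther back than shut.
Start: joints at [1.075, 0.615, -0.013, 1.423, 0.008, 1.103, -0.04], TCP at [0.294, -0.58, 0.194] pointing down, gripper open.
Joint ranges: [-3.12, 3.12], [-0.3, 2.06], [-1.34, 1.32], [0.26, 2.42], [-1.36, 4.5], [0.01, 1.98], [-2.84, 2.84]. Speed limits (rad/s): [2.79, 2.79, 3.14, 3.14, 3.14, 3.14, 3.14].

### API

Orientations are given as a rotation vector (axis times angle).
In Python, from cell import arm gives the robot as it stands.
- The arm moves only by the tool arm_command, never from a script. Its argument "commands" is a list that holds one entry, the list of rows, each a list of 5 numbers: the closure in counts, from 0 (fully open) to 255 (shut), then the shift along the tool's x, y, z in mm, then the turn about the tool's z in rad. A call has 1 to 12 rows; each row is the pose to reach, as a shift and turn from the pose commanded when the call began, along the tool's axes at that moment; what a row does not reach only later rows make up. A row lasts 1/10 s, in which the tool goes at most 50 mm and 8.59 degrees, less where a joint would pass 70% of its speed; a pose out of reach is approached as far as the arm can. A call with a gripper value outside its range is refused whole. The fingers move at their own pace and stop on an object; "squeeze" is the grip in N (left out, the last holds). Time passes only in rows, so rows that repeat a pose let the fingers close. It gives the time, the measured TCP pose, the force, the opening and the grip force at its end, in the units of the state.
- arm.sense(): the state, without advancing time (a new reading comes with each control period).
- arm.get_image(name): name is "scene" or "top"; returns a dict with "color" (400x640x3 uint8, red, green, blue), "fx", "fy", "cx", "cy" (pixels), "k1" (the pictures are not rectified: a ray, as slopes to the right and down, at radius r is drawn at 1 + k1 r^2 times it, then the intrinsics apply), "xyz" and "rotation" of the camera in the world. Camera axes: x right, y up, looking along -z (the intrinsics and any distortion apply to the point x, -y, -z); pixel columns grow to the right and rows downward; lengths in m; the calibration is good to about 2 mm. A picture is of the moment at which its call begins. There is no depth.
- arm.close_job(): hands the job in; it is judged then, once.
The state is a dict: "clock": time; "qpos": joint angles; "dq": joint speeds; "joint_torque": joint torques, N m; "tcp_pos": TCP position; "orientation": TCP orientation; "wrist_force": force on the tool from outside, world axes, zero at the start; "torque": the same for the moment, N m; "finger_gap": finger opening in m; "finger_force": force on a finger pad.
Only numpy, scipy, OpenCV 4.12 (cv2) and the standard library are available. Lean on these libraries where they do the work, as an engineer would, in place of code of your own. Each camera call takes 0.05 s, during which the arm holds its last target. There are 200 camera calls.

### The job

Take the toothed rake out of its stand and comb it across the wooden tray, with its two black runners riding lightly on the tray's side rails, until each of the three steel tubes lies down in a groove of its own; then put the rake back upright in its stand. The tray floats on springs and rests at a different height every time, so feel for it and press gently with a few newtons, never as hard as a kilogram's weight (10 N). Move the tubes with the rake only, do not ram them, and leave the things round about where they are.

Things in the scene. Friction and masses are not known exactly. Their poses are not given: they have to be found in the camera images.
- tray: Draining tray, fixed: steel frame 236 x 182 mm, 45 mm high, origin at the centre of its underside, z up. In it a beech deck floats on springs, moving only up and down, 1 mm for each 2.6 N of pressure. Its resting height differs every time and is not measured: ridges 40 to 51 mm, rail tops 50 to 61 mm above the origin; pressed to its stop, rail tops at 40 mm.
- tray_grooves (a point): Point on the tray's axis at origin height + 45 mm, axes as the tray. The deck has four grooves along y, 19 mm wide, 16.5 mm deep, 134 mm long, centred at x = -48, -16, 16, 48 mm, between flat ridges 13 mm wide. Past the outer grooves, |x| from 57.5 to 100 mm, lie flat landings level with the ridges, each closed by an end wall 10 mm higher. A tube in a groove lies 1.5 mm below the ridges.
- tray_rails (a point): Same axes, at origin height + 55 mm. The deck's two rails run along x over its whole length (|x| up to 106 mm), centred at y = -73 and 73 mm, 12 mm wide; their tops stand 10 mm above the ridges and carry the rake's runners.
- tube1_mid (a point): one of three like steel tubes for pastry rolls, 15 mm in diameter, 120 mm long, this point is its centre, its y axis runs along the tube. At the start all lie askew across the ridges of the tray.
- tube2_mid (a point): one of three like steel tubes for pastry rolls, 15 mm in diameter, 120 mm long, this point is its centre, its y axis runs along the tube. At the start all lie askew across the ridges of the tray.
- tube3_mid (a point): one of three like steel tubes for pastry rolls, 15 mm in diameter, 120 mm long, this point is its centre, its y axis runs along the tube. At the start all lie askew across the ridges of the tray.
- rake_grip (a point): Middle of the upright handle of a wooden hand rake (250 g, 104 mm tall, like an upside-down T). Handle 22 mm thick along the rake's x, 36 mm wide along y, 70 mm tall; z up. The rake starts upright in its stand and is the same after a half turn.
- rake_head (a point): Centre of the rake's head bar, 46 mm below the handle's middle; bar 162 mm along y, 24 mm along x, 12 mm high. Under it one row along y of six steel teeth, 8 mm thick, y = -55 to 55 mm, ending 28 mm below this point, and at y = -73 and 73 mm two soft round black runners (16 mm across, 12 mm wide) ending 20 mm below it. Runners on the rails, the teeth pass 2 mm above the ridges and clear of tubes in grooves.
- tray_stroke (a point): Tray centre at origin height + 70 mm, axes as the tray. The rake works with its y along the tray's y and strokes along the tray's x, either way, beginning with the teeth on a landing (x about 88 or -88 mm) beyond all tubes. The row turns the tubes parallel to itself, and each drops into an empty groove that it is pushed over. A tube missed by one stroke is caught by one the other way.
- stand_home (a point): Where the middle of the rake's handle is when the rake is home in its stand, 83 mm above the stand's foot; y along the slot. Stand fixed: base 60 x 120 mm, two cheeks along y, 31 mm high with the base, 10 mm thick, 15 mm apart. Teeth hang in the slot, the bar rests on the cheeks, the runners outside the cheeks' ends; play 3.5 mm along x, 5 mm along y.
- pepper_mill: bystander: dark wooden pepper mill, 58 mm wide, 150 mm tall, origin under its centre
- salt_shaker: bystander: glass salt shaker, 44 mm wide, 90 mm tall, origin under its centre
- honey_jar: bystander: honey jar with a lid, 63 mm wide, 95 mm tall, origin under its centre
Mind the look-alikes: they are no part of the job. Leave any purple look-alike of the part that bears tube2_mid alone.

How it is judged:
By the outcome, as a careful person would: the job done as asked, in the order asked, and still so for the second after the job is handed in, with the robot touching nothing.
It also fails if it takes over 72 s, if anything falls off the work surface, if the arm or the gripper's body presses on something with over 40 N, if the wrist force passes 120 N, or if a joint passes its speed limit or range.

## Working session

There is one attempt and no reset: what is moved stays moved. The work goes in short steps, Python scripts to look and compute and a tool call to move; the robot and the scene stay as the last step left them, time stands still between calls to the robot, and variables do not carry over. Pictures are saved under pics/ and viewed, at most 10 in all, crops included, and the job is handed in when it is done.

Besides the shell and the picture viewer there is one more tool, called after "Emit:" as a command line: name --argument value ..., lists and objects as JSON in quotes. arm_command: Moves the arm, as the interface text tells. Its arguments: {"type":"object","properties":{"commands":{"type":"array"},"squeeze":{"type":"number"}},"required":["commands"]}

```bash
mkdir -p pics; cat > h.py <<'E'
import numpy as np, cv2
from cell import arm
from scipy.spatial.transform import Rotation as R
def shot(n,f):
    im=arm.get_image(n); cv2.imwrite('pics/'+f,im['color'][:,:,::-1]); return im
E
python3 - <<'E'
from h import *
import pickle
for n in('scene','top'):
    im=shot(n,n+'1.png'); pickle.dump(im,open(n+'.pkl','wb')); print({k:v for k,v in im.items() if k!='color'})
print(arm.sense())
E
```

```text
{'fx': 439.55348717857737, 'fy': 439.55348717857737, 'cx': 319.1964697310859, 'cy': 198.88493763700168, 'k1': -0.056347662393705096, 'xyz': array([0.27020191, 0.56828207, 0.81479577]), 'rotation': array([ 0.28585169, -0.96186226, -2.37585382])}
{'fx': 373.4254219260221, 'fy': 373.4254219260221, 'cx': 320.0833065751038, 'cy': 202.19135150726072, 'k1': -0.018399395334491524, 'xyz': array([ 0.54306825, -0.00612603,  1.02684457]), 'rotation': array([ 0.10028433, -0.05615242, -1.54054369])}
{'clock': 0.1, 'qpos': array([ 1.07549408,  0.61588978, -0.01258818,  1.4247436 ,  0.00806464,
        1.10340109, -0.0404244 ]), 'dq': array([ 0.00224533, -0.00090904,  0.00037786, -0.00338474, -0.00064139,
       -0.00169329,  0.00046198]), 'joint_torque': array([ 5.62174300e-04, -4.70385110e+01,  2.60152537e-01, -1.71570539e+01,
        1.01450758e-02,  5.86342896e-03,  2.64015335e-05]), 'tcp_pos': array([ 0.29333407, -0.57917343,  0.19280886]), 'orientation': array([-3.05342085e+00, -7.29131386e-01,  8.96233851e-04]), 'wrist_force': array([-0.41350282,  0.34995744, -0.80290808]), 'torque': array([-7.26180873e-05,  7.97622255e-03,  3.05056433e-02]), 'finger_force': 0.0, 'finger_gap': 0.08553607573654397}
```

View pics/scene1.png

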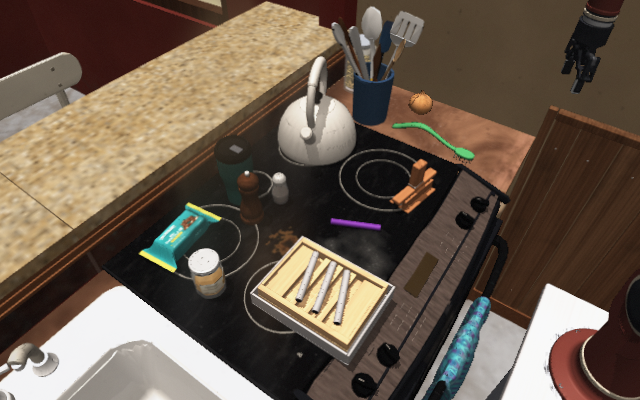

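View pics/top1.png

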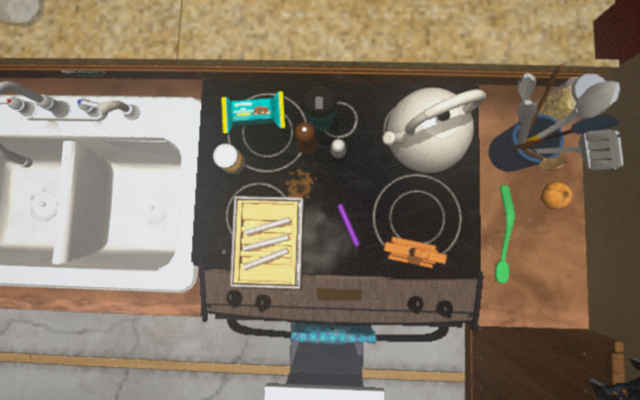

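The rake and its stand are at about top (415,252). The tray is at (267,242) with three steel tubes on it. The purple look-alike lies on the hob at (348,225) and stays untouched. Next I'll enlarge the tray and the rake.

```bash
python3 - <<'E'
import pickle,cv2,numpy as np
t=pickle.load(open('top.pkl','rb'))['color'];s=pickle.load(open('scene.pkl','rb'))['color']
c=np.zeros((600,800,3),np.uint8)
def put(im,x,y,w,h,X,Y,k):
    c[Y:Y+h*k,X:X+w*k]=cv2.resize(im[y:y+h,x:x+w],None,fx=k,fy=k,interpolation=cv2.INTER_CUBIC)
put(t,225,190,80,105,0,0,5)
put(t,380,230,70,42,410,0,5)
put(s,385,150,60,65,410,220,5)
cv2.imwrite('pics/c1.png',c[:,:,::-1])
put(s,245,225,155,145,0,0,5) if 0 else None
c2=cv2.resize(s[228:368,245:400],None,fx=4,fy=4,interpolation=cv2.INTER_CUBIC)
cv2.imwrite('pics/c2.png',c2[:,:,::-1])
E
```

```text
(no output)
```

View pics/c1.png

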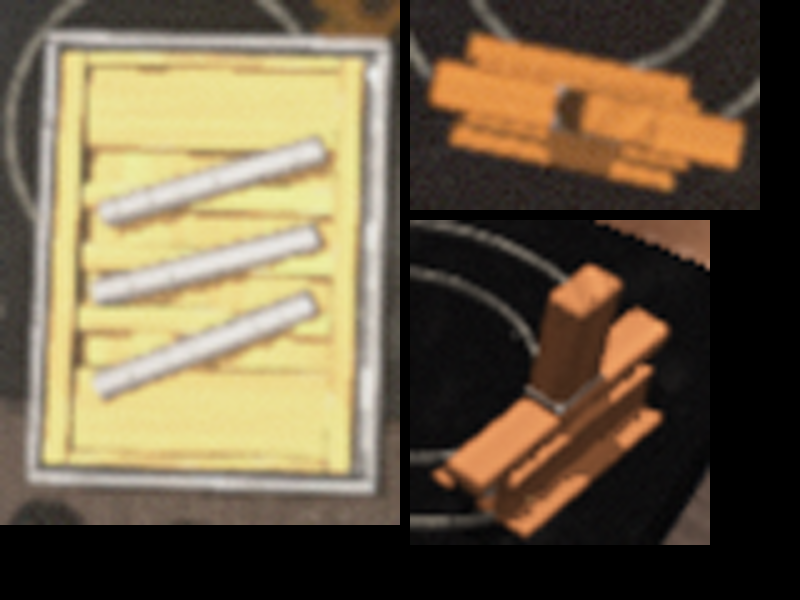

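View pics/c2.png

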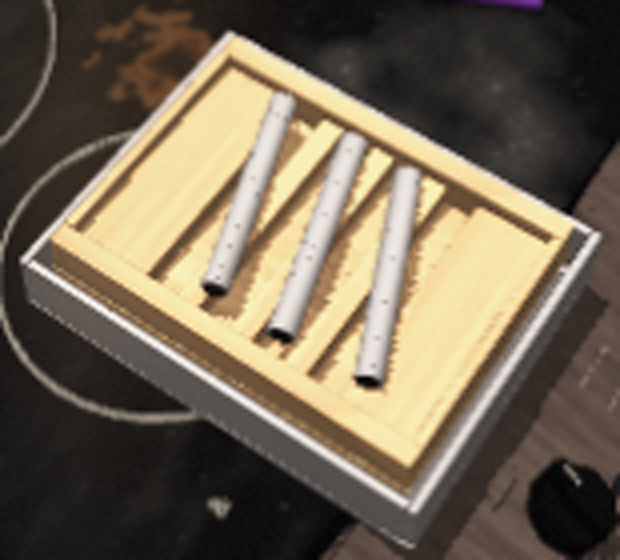

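```bash
cat >> h.py <<'E'
import pickle
from scipy.optimize import least_squares
def proj(im,P):
    q=R.from_rotvec(im['rotation']).inv().apply(np.atleast_2d(P)-im['xyz'])
    a=np.c_[q[:,0],-q[:,1]]/-q[:,2:]; a=a*(1+im['k1']*(a**2).sum(1,keepdims=True))
    return a*[im['fx'],im['fy']]+[im['cx'],im['cy']]
def place(p,L): # p=x,y,z,yaw
    return R.from_euler('z',p[3]).apply(L)+p[:3]
E
cat > fit.py <<'E'
from h import *
T=pickle.load(open('top.pkl','rb'));S=pickle.load(open('scene.pkl','rb'))
tc=lambda a,X=0,Y=0,k=5,o=(0,0):(np.array(a,float)-[X,Y]+.5)/k-.5+o
def fit(obs,p0,free=4):
    def f(p):
        p=np.r_[p,p0[len(p):]] if len(p)<4 else p
        return np.concatenate([(proj(im,place(p,L))-px).ravel() for im,L,px in obs])
    r=least_squares(f,p0,loss='soft_l1'); print(np.round(r.x,4)); print(np.round(f(r.x).reshape(-1,2),1).tolist()); return r.x
a,b=.118,.091
# world-ish: image up=+x, image left=+y  (yaw~0)
tray=fit([(T,np.array([[a,b,.045],[-a,b,.045]]),tc([[48,37],[28,482]],o=(225,190))),
 (S,np.array([[a,b,.045],[-a,b,.045],[-a,-b,.045],[a,-b,.045]]),tc([[25,262],[410,508],[600,235],[230,33]],k=4,o=(245,228)))],[.45,.14,0,0.])
h,w=.012,.081
rake=fit([(T,np.array([[h,w,.043],[-h,w,.043],[h,-w,.043],[-h,-w,.043]]),tc([[438,58],[430,105],[748,122],[738,168]],X=410,o=(380,230))),
 (S,np.array([[h,w,.043],[-h,w,.043],[h,-w,.043],[-h,-w,.043]]),tc([[443,472],[478,492],[640,307],[670,328]],X=410,Y=220,o=(385,150)))],[.42,-.25,0,-.2])
pickle.dump((tray,rake),open('fit.pkl','wb'))
# overlay
c=[]
for im,(x,y,W,H) in((T,(225,190,225,105)),(S,(245,150,200,220))):
    k=3.5 if im is T else 2.7;k=3
    i=cv2.resize(im['color'][y:y+H,x:x+W],None,fx=k,fy=k,interpolation=cv2.INTER_CUBIC)
    def pl(p,L,col):
        q=((proj(im,place(p,np.array(L)))-[x,y]+.5)*k-.5)
        cv2.polylines(i,[np.round(q*8).astype(np.int32)],True,col,1,cv2.LINE_AA,3)
    box=lambda a,b,z:[[a,b,z],[-a,b,z],[-a,-b,z],[a,-b,z]]
    pl(tray,box(a,b,.045),(255,0,0)); pl(tray,box(a,b,0),(255,0,255)); pl(rake,box(h,w,.043),(0,255,0)); pl(rake,box(.011,.018,.118),(0,255,255)); pl(rake,box(.030,.06,0),(0,0,255))
    c.append(i)
cv2.imwrite('pics/o1.png',c[0][:,:,::-1]);cv2.imwrite('pics/o2.png',c[1][:600,:,::-1])
E
python3 fit.py
```

```text
[ 0.5334  0.16   -0.0015  0.0044]
[[0.5, -0.8], [0.3, 0.0], [-1.8, -0.3], [1.2, 2.0], [0.4, 0.0], [-0.3, -0.4]]
[ 0.5168 -0.2285 -0.0013 -0.174 ]
[[0.2, 0.4], [0.1, 0.1], [-0.3, 0.3], [0.1, 0.2], [-0.3, -1.4], [0.5, -0.4], [-1.8, 0.4], [-0.2, 0.6]]
```

View pics/o2.png

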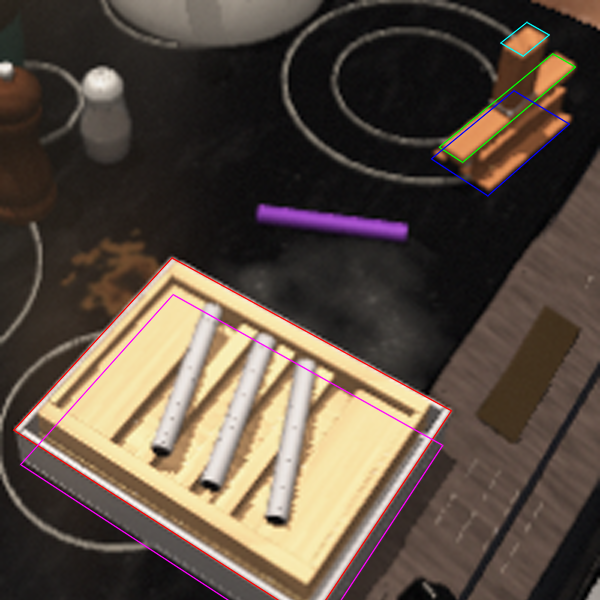

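The overlay fits both objects closely: tray corners at about (172,258) and (452,410), rake bar from (440,148) to (575,65) with its handle top at (525,40). The rake is the only orange-brown inverted T, and it sits in its stand. The three perforated steel tubes lie on the tray, and the purple one at (330,222) is the look-alike.

```bash
cat >> h.py <<'E'
def go(x,y,z,ang,s=None):
    s=s or arm.sense(); r=R.from_rotvec(s['orientation']); 
    d=r.inv().apply(np.array([x,y,z])-s['tcp_pos'])*1000
    ty=r.apply([0,1,0]); a=np.arctan2(ty[1],ty[0]); t=-((ang-a+np.pi)%(2*np.pi)-np.pi)
    print('shift mm',np.round(d,1),'turn',round(t,4),'| tcp',np.round(s['tcp_pos'],4),'yang',round(a,4),'tilt',np.round(r.apply([0,0,1])[:2],4),'F',np.round(s['wrist_force'],1),'t',round(s['clock'],1))
E
python3 - <<'E'
from h import *
tray,rake=pickle.load(open('fit.pkl','rb'))
T=pickle.load(open('top.pkl','rb'))
go(rake[0],rake[1],.155,rake[3])
# tubes in tray coords
def unproj(px,z):
    f=lambda p:(proj(T,[p[0],p[1],z])-px).ravel()
    return least_squares(f,[.5,.1]).x
for t in ([(105,215),(318,150)],[(103,293),(315,237)],[(105,387),(308,303)]):
    print([np.round((unproj((np.array(c)+.5)/5-.5+[225,190],.06)-tray[:2])*1000,0) for c in t])
E
```

```text
shift mm [ 357.8 -211.8   38.3] turn -0.928 | tcp [ 0.2933 -0.5792  0.1928] yang -1.102 tilt [-0.0011  0.0021] F [-0.4  0.3 -0.8] t 0.1
[array([22., 54.]), array([ 59., -56.])]
[array([-19.,  53.]), array([ 14., -56.])]
[array([-67.,  49.]), array([-20., -54.])]
```

Emit:
arm_command --commands '[[[0, 30, -18, 2, -0.08], [0, 65, -38, 8, -0.18], [0, 100, -59, 15, -0.3], [0, 140, -83, 20, -0.42], [0, 180, -106, 20, -0.54], [0, 220, -130, 20, -0.66], [0, 260, -154, 20, -0.77], [0, 295, -175, 20, -0.86], [0, 325, -193, 20, -0.928], [0, 345, -205, 20, -0.928], [0, 358, -212, 20, -0.928], [0, 358, -212, 20, -0.928]]]'

```text
clock: 1.3
tcp_pos: [0.5183, -0.2266, 0.1737]
orientation: [-2.401, -2.024, -0.002]
wrist_force: [-0.0, 0.4, 0.1]
finger_gap: 0.0856
finger_force: 0.0
```

```bash
python3 - <<'E'
from h import *
tray,rake=pickle.load(open('fit.pkl','rb'))
go(rake[0],rake[1],.066,rake[3])
im=shot('scene','s2.png');i=im['color'][90:230,340:500];cv2.imwrite('pics/s2c.png',cv2.resize(i,None,fx=4,fy=4,interpolation=cv2.INTER_CUBIC)[:,:,::-1])
E
```

```text
shift mm [ -2.3  -1.2 107.7] turn 0.004 | tcp [ 0.5183 -0.2266  0.1737] yang -0.1701 tilt [0.0002 0.0014] F [-0.   0.4  0.1] t 1.3
```

View pics/s2c.png

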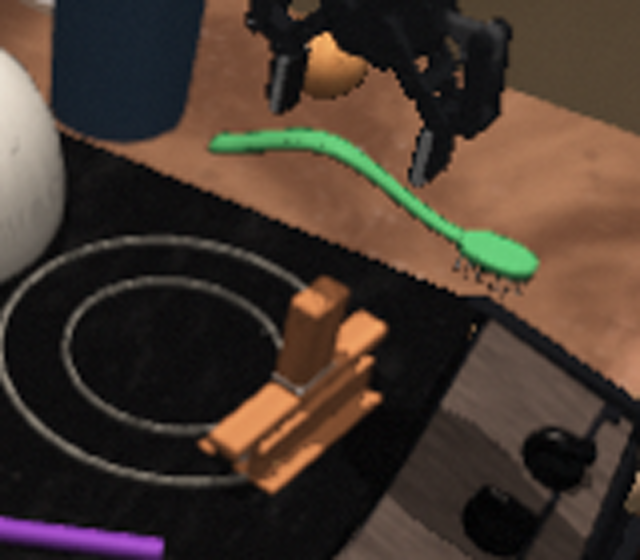

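The gripper is above the rake with its fingers either side of the handle, straddling it across the thin side (handle top at about (318,290) in the crop). Descending to grip.

Emit:
arm_command --commands '[[[0, -2, -1, 20, 0.004], [0, -2, -1, 45, 0.004], [0, -2, -1, 75, 0.004], [0, -2, -1, 98, 0.004], [0, -2, -1, 108, 0.004], [0, -2, -1, 108, 0.004], [255, -2, -1, 108, 0.004], [255, -2, -1, 108, 0.004], [255, -2, -1, 108, 0.004], [255, -2, -1, 108, 0.004], [255, -2, -1, 108, 0.004], [255, -2, -1, 108, 0.004]]]' --squeeze 60

```text
clock: 2.55
tcp_pos: [0.5164, -0.2309, 0.0669]
orientation: [2.409, 2.014, 0.001]
wrist_force: [-1.9, 0.7, 6.3]
finger_gap: 0.0203
finger_force: 60.0
```

```bash
python3 - <<'E'
from h import *
tray,rake=pickle.load(open('fit.pkl','rb'))
go(rake[0],rake[1],.066,rake[3]); s=arm.sense(); print(s['finger_gap'],s['finger_force'],s['torque'])
E
```

```text
shift mm [ 2.5 -0.1  0.9] turn -0.0038 | tcp [ 0.5164 -0.2309  0.0669] yang -0.1779 tilt [ 0.0012 -0.0007] F [-1.9  0.7  6.3] t 2.5
0.020258829728699673 60.00542163848877 [ 0.04889972  0.23192164 -0.02604377]
```

Emit:
arm_command --commands '[[[255, 0, 0, -5, 0], [255, 0, 0, -15, 0], [255, 0, 0, -30, 0], [255, 0, 0, -50, 0], [255, 0, 0, -70, 0], [255, 0, 0, -90, 0], [255, 0, 0, -100, 0], [255, 0, 0, -105, 0], [255, 0, 0, -105, 0], [255, 0, 0, -105, 0]]]'

```text
clock: 3.55
tcp_pos: [0.5151, -0.2305, 0.17]
orientation: [-2.409, -2.014, 0.002]
wrist_force: [-0.6, 1.2, -2.5]
finger_gap: 0.0201
finger_force: 59.1
```

```bash
python3 - <<'E'
from h import *
tray,rake=pickle.load(open('fit.pkl','rb'))
s=arm.sense(); print(s['finger_gap'],s['finger_force'],s['torque'])
c,sn=np.cos(tray[3]),np.sin(tray[3])
go(tray[0]+.088*c,tray[1]+.088*sn,.170,tray[3],s)
E
```

```text
0.020145074775591756 59.11246597766876 [-0.02572406  0.02692246  0.00754573]
shift mm [4.036e+02 3.540e+01 1.000e-01] turn -0.1824 | tcp [ 0.5151 -0.2305  0.17  ] yang -0.178 tilt [-0.002   0.0009] F [-0.6  1.2 -2.5] t 3.5
```

Emit:
arm_command --commands '[[[255, 20, 2, 0, -0.02], [255, 55, 5, 0, -0.05], [255, 95, 8, 0, -0.08], [255, 140, 12, 0, -0.11], [255, 185, 16, 0, -0.14], [255, 230, 20, 0, -0.16], [255, 275, 24, 0, -0.182], [255, 320, 28, 0, -0.182], [255, 355, 31, 0, -0.182], [255, 382, 34, 0, -0.182], [255, 397, 35, 0, -0.182], [255, 402, 35, 0, -0.182]]]'

```text
clock: 4.75
tcp_pos: [0.6208, 0.1606, 0.1698]
orientation: [-2.213, -2.228, 0.002]
wrist_force: [-0.1, 0.5, -2.7]
finger_gap: 0.0198
finger_force: 59.1
```

```bash
python3 - <<'E'
from h import *
tray,rake=pickle.load(open('fit.pkl','rb'))
im=shot('scene','s3.png');i=im['color'][170:370,230:430];cv2.imwrite('pics/s3c.png',cv2.resize(i,None,fx=3,fy=3,interpolation=cv2.INTER_CUBIC)[:,:,::-1])
go(tray[0]+.088,tray[1]-.002,.122,tray[3])
E
```

```text
shift mm [-1.7  0.5 48. ] turn 0.0012 | tcp [0.621  0.1597 0.17  ] yang 0.0056 tilt [-0.0018 -0.    ] F [-0.1  0.7 -1.6] t 4.8
```

View pics/s3c.png

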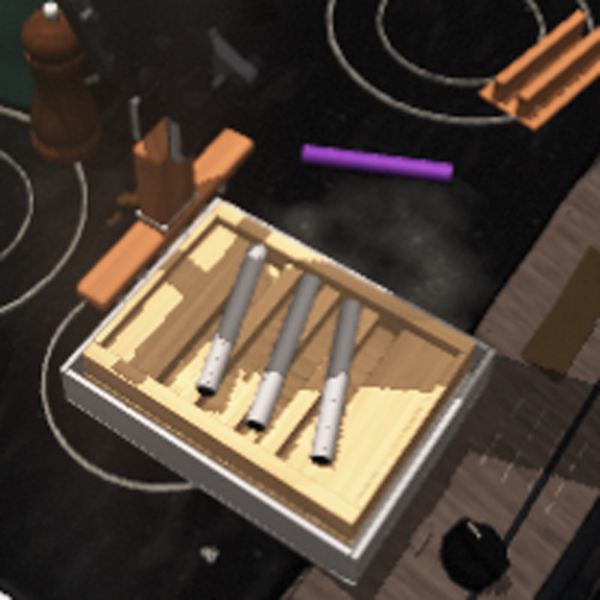

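The rake is held level just beyond the tray's far landing (bar from (90,295) to (245,140) in the crop), the tubes are undisturbed and the stand is empty. Now I'll lower it and feel for the rails.

Emit:
arm_command --commands '[[[255, -1, 0, 10, 0], [255, -1, 0, 25, 0], [255, -1, 0, 40, 0], [255, -1, 0, 50, 0], [255, -1, 0, 55, 0], [255, -1, 0, 57, 0], [255, -1, 0, 57, 0], [255, -1, 0, 57, 0]]]'

```text
clock: 5.6
tcp_pos: [0.6221, 0.1578, 0.1147]
orientation: [2.217, 2.225, 0.002]
wrist_force: [0.6, 0.2, -3.6]
finger_gap: 0.0198
finger_force: 59.1
```

Emit:
arm_command --commands '[[[255, 0, 0, 1, 0], [255, 0, 0, 2, 0], [255, 0, 0, 2, 0], [255, 0, 0, 2, 0]]]'

```text
clock: 6.0
tcp_pos: [0.6215, 0.1577, 0.112]
orientation: [2.217, 2.226, 0.0]
wrist_force: [-0.4, 1.3, -2.7]
finger_gap: 0.0203
finger_force: 59.1
```

Emit:
arm_command --commands '[[[255, 0, 0, 1, 0], [255, 0, 0, 2, 0], [255, 0, 0, 2, 0], [255, 0, 0, 2, 0]]]'

```text
clock: 6.4
tcp_pos: [0.6215, 0.1577, 0.1099]
orientation: [-2.217, -2.226, 0.0]
wrist_force: [0.3, -0.1, -2.8]
finger_gap: 0.0198
finger_force: 59.1
```

Emit:
arm_command --commands '[[[255, 0, 0, 1, 0], [255, 0, 0, 1.5, 0], [255, 0, 0, 1.5, 0], [255, 0, 0, 1.5, 0]]]'

```text
clock: 6.8
tcp_pos: [0.6217, 0.1578, 0.1086]
orientation: [2.217, 2.226, 0.001]
wrist_force: [-0.1, 0.1, -2.2]
finger_gap: 0.0201
finger_force: 59.3
```

Emit:
arm_command --commands '[[[255, 0, 0, 1, 0], [255, 0, 0, 1.5, 0], [255, 0, 0, 1.5, 0], [255, 0, 0, 1.5, 0]]]'

```text
clock: 7.2
tcp_pos: [0.6218, 0.1578, 0.1074]
orientation: [2.217, 2.226, 0.001]
wrist_force: [-0.4, -0.2, 0.9]
finger_gap: 0.0201
finger_force: 59.6
```

Emit:
arm_command --commands '[[[255, 0, 0, 1, 0], [255, 0, 0, 1.5, 0], [255, 0, 0, 1.5, 0], [255, 0, 0, 1.5, 0]]]'

```text
clock: 7.6
tcp_pos: [0.6219, 0.1578, 0.106]
orientation: [2.217, 2.225, 0.001]
wrist_force: [-0.8, -0.3, 5.4]
finger_gap: 0.0199
finger_force: 60.0
```

Contact starts at about TCP z = 0.1085. I'll ease back to about 4 N and stroke.

Emit:
arm_command --commands '[[[255, 0, 0, -1.3, 0], [255, 0, 0, -1.3, 0], [255, 0, -3, -1.3, 0], [255, 0, -7, -1.3, 0], [255, 0, -11, -1.3, 0], [255, 0, -15, -1.3, 0], [255, 0, -19, -1.3, 0], [255, 0, -23, -1.3, 0], [255, 0, -27, -1.3, 0], [255, 0, -30, -1.3, 0]]]'

```text
clock: 8.6
tcp_pos: [0.5913, 0.1577, 0.1069]
orientation: [2.217, 2.226, 0.001]
wrist_force: [3.2, -0.5, 3.2]
finger_gap: 0.0202
finger_force: 59.7
```

Emit:
arm_command --commands '[[[255, 0, -3, 0, 0], [255, 0, -7, 0, 0], [255, 0, -11, 0, 0], [255, 0, -15, 0, 0], [255, 0, -19, 0, 0], [255, 0, -22, 0, 0], [255, 0, -25, 0, 0]]]'

```text
clock: 9.3
tcp_pos: [0.5663, 0.1575, 0.1068]
orientation: [-2.217, -2.226, -0.0]
wrist_force: [2.8, 0.5, 3.3]
finger_gap: 0.0201
finger_force: 59.7
```

Emit:
arm_command --commands '[[[255, 0, -3, -0.5, 0], [255, 0, -7, -0.5, 0], [255, 0, -11, -0.5, 0], [255, 0, -15, -0.5, 0], [255, 0, -19, -0.5, 0], [255, 0, -23, -0.5, 0], [255, 0, -27, -0.5, 0], [255, 0, -30, -0.5, 0]]]'

```text
clock: 10.1
tcp_pos: [0.536, 0.1574, 0.1072]
orientation: [-2.217, -2.226, 0.0]
wrist_force: [2.8, -0.3, 1.5]
finger_gap: 0.0201
finger_force: 59.6
```

Emit:
arm_command --commands '[[[255, 0, -3, 0, 0], [255, 0, -7, 0, 0], [255, 0, -11, 0, 0], [255, 0, -15, 0, 0], [255, 0, -19, 0, 0], [255, 0, -23, 0, 0], [255, 0, -27, 0, 0], [255, 0, -30, 0, 0]]]'

```text
clock: 10.9
tcp_pos: [0.506, 0.1572, 0.1072]
orientation: [-2.217, -2.226, 0.0]
wrist_force: [2.2, 0.3, 1.7]
finger_gap: 0.0205
finger_force: 59.6
```

Emit:
arm_command --commands '[[[255, 0, -3, 0, 0], [255, 0, -7, 0, 0], [255, 0, -11, 0, 0], [255, 0, -15, 0, 0], [255, 0, -19, 0, 0], [255, 0, -23, 0, 0], [255, 0, -26, 0, 0], [255, 0, -29, 0, 0]]]'

```text
clock: 11.7
tcp_pos: [0.4773, 0.1572, 0.1073]
orientation: [-2.217, -2.226, -0.0]
wrist_force: [2.5, -0.8, 0.2]
finger_gap: 0.0201
finger_force: 59.6
```

```bash
python3 - <<'E'
from h import *
k=lambda i:cv2.resize(i,None,fx=3,fy=3,interpolation=cv2.INTER_CUBIC)[:,:,::-1]
im=shot('scene','s4.png');a=k(im['color'][200:370,245:405])
im=shot('top','t4.png');b=k(im['color'][190:300,215:315])
c=np.zeros((510,780,3),np.uint8);c[:a.shape[0],:a.shape[1]]=a;c[:b.shape[0],480:480+b.shape[1]]=b
cv2.imwrite('pics/s4c.png',c)
go(.445,.1575,.1073,.0044)
E
```

```text
shift mm [  0.5 -31.5  -0.1] turn -0.0 | tcp [0.4765 0.1571 0.1072] yang 0.0044 tilt [-0.0016 -0.0004] F [ 1.2 -0.4  1.9] t 11.8
```

View pics/s4c.png

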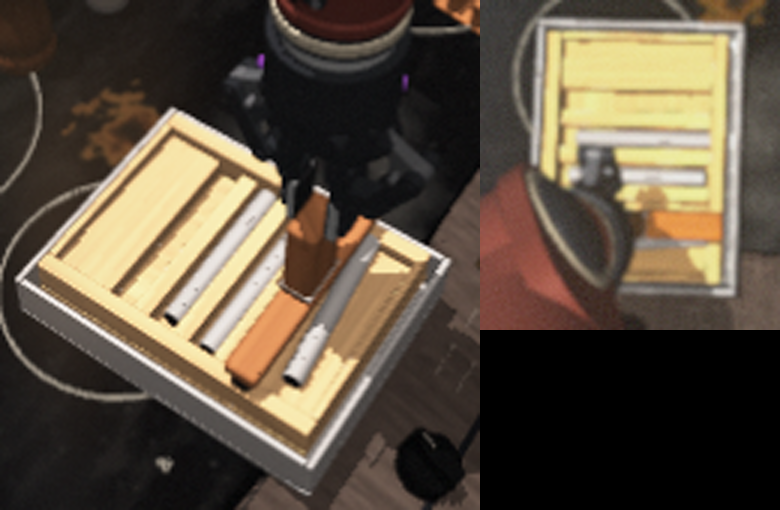

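Two tubes are down in grooves (at about (220,255) and (240,300)). The third lies in front of the rake on the near landing, from (295,378) to (372,240), past the empty groove at -48. I'll measure it before a stroke the other way.

```bash
python3 - <<'E'
from h import *
tray,rake=pickle.load(open('fit.pkl','rb'));S=pickle.load(open('scene.pkl','rb'))
for c in([295,378],[372,240]):
    px=(np.array(c)+.5)/3-.5+[245,200]
    p=least_squares(lambda p:(proj(S,[p[0],p[1],.055])-px).ravel(),[.46,.16]).x
    print(np.round((p-tray[:2])*1000,1))
for L in([-.048-.0095,.067,.048],[-.048-.0095,-.067,.048],[-.1,.067,.048],[-.1,-.067,.048]):
    print((proj(S,place(tray,np.array(L)))-[245,200])*3)
E
```

```text
[-79.9  49.2]
[-67.7 -67.6]
[[249.00759402 386.04029576]]
[[356.43017018 238.88720631]]
[[306.05984357 421.65020539]]
[[410.51970908 268.93047896]]
```

Emit:
arm_command --commands '[[[255, 0, 0, -5, 0], [255, 0, 0, -15, 0], [255, 0, 0, -28, 0], [255, 0, 0, -30, 0], [255, 0, -8, -30, 0], [255, 0, -20, -30, 0], [255, 0, -32, -30, 0], [255, 0, -36, -30, 0], [255, 0, -36, -30, 0], [255, 0, -36, -25, 0], [255, 0, -36, -20, 0], [255, 0, -36, -20, 0]]]'

```text
clock: 13.0
tcp_pos: [0.4413, 0.1566, 0.1263]
orientation: [-2.217, -2.225, 0.003]
wrist_force: [-0.6, -0.3, -2.0]
finger_gap: 0.0203
finger_force: 59.1
```

```bash
python3 - <<'E'
from h import *
tray,rake=pickle.load(open('fit.pkl','rb'))
go(tray[0]-.093,.1575,.1073,.0044)
k=lambda i:cv2.resize(i,None,fx=4,fy=4,interpolation=cv2.INTER_CUBIC)[:,:,::-1]
im=shot('scene','s5.png');cv2.imwrite('pics/s5c.png',k(im['color'][230:370,270:420]))
E
```

```text
shift mm [ 0.9 -0.8 19. ] turn -0.0007 | tcp [0.4413 0.1566 0.1263] yang 0.0037 tilt [-0.0017 -0.0006] F [-0.6 -0.3 -2. ] t 13.0
```

View pics/s5c.png

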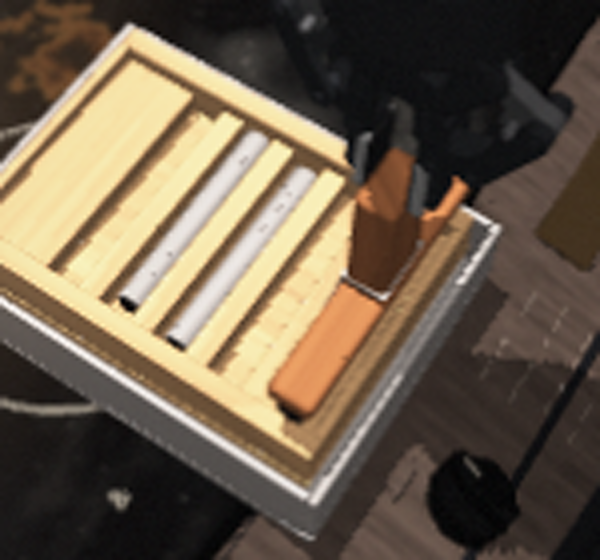

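The bar hides the third tube here, and the two seated tubes are unchanged at (190,220) and (240,260). I'll take a saturation profile from the top camera to find the third.

```bash
cat >> h.py <<'E'
def prof(ys,n='top',z=.053):
    tray,_=pickle.load(open('fit.pkl','rb')); im=arm.get_image(n); hsv=cv2.cvtColor(im['color'],cv2.COLOR_RGB2HSV)
    xs=np.arange(-104,105,4)
    for y in ys:
        q=proj(im,place(tray,np.c_[xs/1000,xs*0+y/1000,xs*0+z])).astype(np.float32)
        g=lambda c:cv2.remap(np.ascontiguousarray(hsv[:,:,c]),q[:,0],q[:,1],cv2.INTER_LINEAR).ravel()
        print(n,y,' '.join(f'{x}:{s}/{v}' for x,s,v in zip(xs,g(1),g(2))))
E
python3 - <<'E'
from h import *
prof([-50,-40,-30]); prof([40,30,-45],'scene')
E
```

```text
top -50 -104:171/233 -100:176/229 -96:168/229 -92:171/230 -88:166/223 -84:123/213 -80:72/212 -76:22/213 -72:11/228 -68:28/205 -64:89/221 -60:99/235 -56:103/222 -52:100/233 -48:97/236 -44:97/235 -40:114/214 -36:102/226 -32:82/237 -28:84/229 -24:49/184 -20:14/219 -16:6/227 -12:37/196 -8:93/183 -4:90/227 0:84/236 4:89/235 8:82/209 12:23/214 16:12/228 20:25/193 24:81/193 28:83/233 32:83/237 36:86/237 40:91/236 44:95/238 48:96/237 52:101/233 56:118/212 60:107/227 64:94/237 68:93/236 72:93/236 76:96/237 80:95/237 84:98/237 88:98/236 92:96/236 96:99/234 100:113/212 104:103/228
top -40 -104:167/234 -100:169/231 -96:169/229 -92:171/231 -88:168/223 -84:127/189 -80:55/192 -76:17/218 -72:12/227 -68:37/198 -64:96/224 -60:108/233 -56:108/218 -52:96/234 -48:95/237 -44:91/237 -40:104/223 -36:94/224 -32:82/236 -28:88/228 -24:56/190 -20:15/221 -16:7/227 -12:36/192 -8:97/183 -4:93/228 0:81/238 4:85/234 8:76/208 12:22/215 16:12/225 20:24/198 24:90/191 28:100/228 32:83/237 36:85/234 40:99/227 44:96/236 48:97/237 52:99/234 56:119/205 60:107/226 64:95/237 68:94/237 72:97/237 76:95/237 80:97/237 84:99/237 8
[... 1677 characters left out ...]
:82/246 64:86/246 68:76/246 72:77/246 76:85/246 80:78/246 84:81/246 88:85/246 92:82/245 96:90/241 100:117/133 104:116/162
scene -45 -104:120/154 -100:121/161 -96:124/151 -92:135/109 -88:141/75 -84:157/73 -80:160/68 -76:156/76 -72:161/75 -68:159/82 -64:158/84 -60:158/83 -56:154/96 -52:89/243 -48:92/238 -44:119/145 -40:112/161 -36:67/248 -32:66/248 -28:68/242 -24:19/211 -20:10/232 -16:22/190 -12:107/128 -8:109/156 -4:67/247 0:65/248 4:72/234 8:22/196 12:16/204 16:16/221 20:76/131 24:108/162 28:66/248 32:67/248 36:74/247 40:84/247 44:87/245 48:118/177 52:120/107 56:117/149 60:82/246 64:79/247 68:79/247 72:78/247 76:82/247 80:81/247 84:84/246 88:81/247 92:82/246 96:88/243 100:118/150 104:111/170
```

Emit:
arm_command --commands '[[[255, 1, -2, 0, 0], [255, 1, -2.5, 3, 0], [255, 1, -2.5, 6, 0], [255, 1, -2.5, 9, 0], [255, 1, -2.5, 11, 0], [255, 1, -2.5, 11, 0]]]'

```text
clock: 13.75
tcp_pos: [0.4388, 0.1578, 0.1159]
orientation: [-2.217, -2.226, 0.001]
wrist_force: [-0.4, 0.7, -2.9]
finger_gap: 0.0197
finger_force: 59.1
```

Emit:
arm_command --commands '[[[255, 0, 0, 1, 0], [255, 0, 0, 2, 0], [255, 0, 0, 3, 0], [255, 0, 0, 3, 0]]]'

```text
clock: 14.15
tcp_pos: [0.439, 0.1579, 0.1132]
orientation: [-2.217, -2.226, 0.0]
wrist_force: [-0.8, -0.1, -2.8]
finger_gap: 0.0201
finger_force: 59.1
```

Emit:
arm_command --commands '[[[255, 0, 0, 1, 0], [255, 0, 0, 2, 0], [255, 0, 0, 3, 0], [255, 0, 0, 3, 0]]]'

```text
clock: 14.55
tcp_pos: [0.4389, 0.1579, 0.1101]
orientation: [-2.217, -2.226, 0.0]
wrist_force: [-0.1, 0.0, -1.9]
finger_gap: 0.02
finger_force: 59.1
```

Emit:
arm_command --commands '[[[255, 0, 0, 1, 0], [255, 0, 0, 2, 0], [255, 0, 0, 2.6, 0], [255, 0, 0, 2.6, 0]]]'

```text
clock: 14.95
tcp_pos: [0.4392, 0.158, 0.1078]
orientation: [2.217, 2.226, 0.0]
wrist_force: [-0.3, -0.6, 0.7]
finger_gap: 0.0202
finger_force: 59.5
```

Emit:
arm_command --commands '[[[255, 0, 1.5, 0, 0], [255, 0, 3, 0, 0], [255, 0, 4.5, 0, 0], [255, 0, 6, 0, 0], [255, 0, 8, 0, 0], [255, 0, 10, 0, 0], [255, 0, 12, 0, 0], [255, 0, 14, 0, 0]]]'

```text
clock: 15.75
tcp_pos: [0.4533, 0.158, 0.1076]
orientation: [-2.217, -2.226, -0.0]
wrist_force: [-2.5, 0.1, 0.2]
finger_gap: 0.0199
finger_force: 59.5
```

Emit:
arm_command --commands '[[[255, 0, 2, 0, 0], [255, 0, 4, 0, 0], [255, 0, 6, 0, 0], [255, 0, 8, 0, 0], [255, 0, 10, 0, 0], [255, 0, 12, 0, 0], [255, 0, 14, 0, 0], [255, 0, 16, 0, 0], [255, 0, 18, 0, 0], [255, 0, 20, 0, 0], [255, 0, 22, 0, 0], [255, 0, 24, 0, 0]]]'

```text
clock: 16.95
tcp_pos: [0.4772, 0.1581, 0.1076]
orientation: [-2.217, -2.226, 0.0]
wrist_force: [-2.3, 1.0, 1.0]
finger_gap: 0.0199
finger_force: 59.5
```

```bash
python3 - <<'E'
from h import *
prof([-50,-30]); prof([45],'scene')
E
```

```text
top -50 -104:117/157 -100:122/159 -96:127/177 -92:125/189 -88:120/195 -84:114/217 -80:105/230 -76:108/225 -72:135/185 -68:169/224 -64:169/234 -60:170/231 -56:171/230 -52:170/232 -48:117/220 -44:24/215 -40:35/194 -36:94/219 -32:85/236 -28:84/229 -24:52/185 -20:12/219 -16:7/228 -12:34/188 -8:97/166 -4:90/226 0:83/237 4:91/233 8:79/202 12:21/214 16:11/226 20:25/196 24:80/195 28:80/233 32:83/237 36:81/236 40:88/237 44:96/238 48:97/236 52:108/221 56:122/201 60:105/228 64:93/237 68:92/237 72:93/237 76:96/237 80:95/237 84:95/237 88:96/237 92:96/237 96:101/234 100:112/209 104:101/227
top -30 -104:118/173 -100:125/165 -96:124/175 -92:128/186 -88:121/181 -84:124/179 -80:126/181 -76:127/179 -72:131/164 -68:162/176 -64:172/213 -60:169/228 -56:169/232 -52:175/233 -48:120/215 -44:27/217 -40:35/191 -36:88/219 -32:87/235 -28:93/228 -24:61/202 -20:14/221 -16:8/227 -12:40/199 -8:90/196 -4:79/232 0:84/237 4:78/234 8:67/202 12:25/205 16:14/221 20:25/197 24:93/199 28:96/232 32:85/237 36:86/234 40:95/226 44:95/235 48:93/237 52:97/234 56:116/201 60:106/225 64:96/238 68:96/236 72:92/237 76:99/237 80:96/237 84:95/236 88:96/236 92:95/236 96:102/235 100:109/217 104:95/231
scene 45 -104:92/233 -100:85/244 -96:73/248 -92:76/248 -88:82/247 -84:76/248 -80:79/247 -76:111/206 -72:118/167 -68:118/166 -64:120/165 -60:154/140 -56:150/228 -52:149/229 -48:150/228 -44:149/229 -40:147/234 -36:137/195 -32:80/247 -28:66/236 -24:18/203 -20:10/234 -16:23/215 -12:115/129 -8:116/159 -4:83/248 0:81/247 4:72/232 8:20/202 12:11/232 16:25/210 20:113/126 24:116/156 28:83/247 32:79/247 36:71/246 40:71/247 44:70/247 48:103/205 52:119/106 56:110/166 60:82/246 64:87/246 68:76/247 72:79/246 76:84/246 80:79/246 84:84/245 88:86/245 92:85/245 96:100/219 100:119/123 104:108/181
```

Emit:
arm_command --commands '[[[255, 0, 2, 0, 0], [255, 0, 4, 0, 0], [255, 0, 7, 0, 0], [255, 0, 10, 0, 0], [255, 0, 13, 0, 0], [255, 0, 16, 0, 0], [255, 0, 19, 0, 0], [255, 0, 22, 0, 0], [255, 0, 26, 0, 0], [255, 0, 30, 0, 0], [255, 0, 34, 0, 0], [255, 0, 38, 0, 0]]]'

```text
clock: 18.25
tcp_pos: [0.5154, 0.1583, 0.1076]
orientation: [-2.217, -2.226, -0.0]
wrist_force: [-2.3, 0.6, 0.8]
finger_gap: 0.0204
finger_force: 59.5
```

```bash
python3 - <<'E'
from h import *
prof([-50,-30]); prof([45],'scene'); go(.5151,.1575,.16,.0044)
E
```

```text
top -50 -104:115/158 -100:126/159 -96:126/179 -92:129/184 -88:129/181 -84:126/183 -80:128/182 -76:128/182 -72:127/181 -68:127/179 -64:127/177 -60:127/172 -56:123/153 -52:65/148 -48:21/179 -44:17/206 -40:40/185 -36:113/183 -32:145/203 -28:171/231 -24:171/235 -20:169/232 -16:175/231 -12:174/230 -8:145/199 -4:91/224 0:82/237 4:93/233 8:82/203 12:22/213 16:12/226 20:27/194 24:78/195 28:80/232 32:83/236 36:81/236 40:90/237 44:95/237 48:96/236 52:113/221 56:121/201 60:109/227 64:95/237 68:94/236 72:94/236 76:95/237 80:97/236 84:98/236 88:96/237 92:96/236 96:101/235 100:113/209 104:100/228
top -30 -104:121/167 -100:125/160 -96:124/174 -92:126/186 -88:123/180 -84:126/178 -80:126/179 -76:131/182 -72:129/181 -68:124/181 -64:130/175 -60:126/171 -56:122/155 -52:73/152 -48:25/146 -44:23/144 -40:50/130 -36:117/174 -32:137/173 -28:168/179 -24:173/225 -20:172/231 -16:170/232 -12:172/232 -8:141/213 -4:85/228 0:91/233 4:83/230 8:66/202 12:25/204 16:15/223 20:24/199 24:91/201 28:97/231 32:86/236 36:85/234 40:99/226 44:96/236 48:94/237 52:98/232 56:116/202 60:106/226 64:98/237 68:95/236 72:92/236 76:97/237 80:95/237 84:99/236 88:95/237 92:94/238 96:101/234 100:109/216 104:95/230
scene 45 -104:92/233 -100:85/244 -96:74/248 -92:75/248 -88:83/247 -84:75/248 -80:79/248 -76:83/247 -72:80/248 -68:82/248 -64:74/248 -60:83/239 -56:60/133 -52:17/200 -48:12/231 -44:19/213 -40:108/145 -36:104/220 -32:118/169 -28:104/172 -24:23/132 -20:143/106 -16:151/222 -12:150/230 -8:150/228 -4:151/227 0:145/234 4:122/206 8:20/201 12:11/231 16:25/210 20:116/126 24:115/156 28:84/247 32:79/247 36:70/246 40:71/247 44:71/247 48:103/204 52:120/106 56:110/166 60:82/246 64:87/246 68:76/247 72:80/246 76:85/246 80:80/246 84:84/245 88:86/245 92:84/245 96:100/219 100:117/123 104:109/180
shift mm [ -0.8  -1.2 -52.3] turn -0.001 | tcp [0.5164 0.1583 0.1077] yang 0.0034 tilt [0.0019 0.0006] F [ 0.   0.2 -0.4] t 18.4
```

All three tubes lie in grooves (-48, -16 and +16). Lifting the rake and carrying it back to the stand.

Emit:
arm_command --commands '[[[255, 0, 0, -5, 0], [255, 0, 0, -20, 0], [255, 0, 0, -40, 0], [255, 0, 0, -57, 0], [255, 0, 0, -62, 0], [255, -25, 0, -62, 0.02], [255, -60, 0, -62, 0.05], [255, -100, 0, -62, 0.08], [255, -140, 0, -62, 0.11], [255, -180, 0, -62, 0.14], [255, -220, 0, -62, 0.165], [255, -250, 0, -62, 0.18]]]'

```text
clock: 19.55
tcp_pos: [0.5154, -0.0954, 0.169]
orientation: [2.411, 2.013, -0.002]
wrist_force: [-0.4, 0.0, -1.7]
finger_gap: 0.0199
finger_force: 59.1
```

```bash
python3 - <<'E'
from h import *
go(.5164,-.2309,.17,-.178)
E
```

```text
shift mm [-133.1   25.2   -0.8] turn -0.0017 | tcp [ 0.5154 -0.0954  0.169 ] yang -0.1797 tilt [-0.0006 -0.0017] F [-0.4  0.  -1.7] t 19.6
```

Emit:
arm_command --commands '[[[255, -30, 6, 0, 0], [255, -65, 12, 0, 0], [255, -95, 18, 0, 0], [255, -118, 22, 0, 0], [255, -130, 25, 0, 0], [255, -133, 25, 0, 0], [255, -133, 25, 0, 0], [255, -133, 25, 0, 0]]]'

```text
clock: 20.35
tcp_pos: [0.5177, -0.2248, 0.1696]
orientation: [-2.404, -2.02, -0.002]
wrist_force: [0.0, 0.8, -2.7]
finger_gap: 0.0199
finger_force: 59.2
```

```bash
python3 - <<'E'
from h import *
for i in range(3): arm.get_image('top'); go(.5164,-.2309,.0669,-.178)
E
```

```text
shift mm [ -6.3  -0.3 102.7] turn 0.0052 | tcp [ 0.5177 -0.2248  0.1697] yang -0.1728 tilt [0.0001 0.0013] F [ 1.3  0.5 -2.5] t 20.4
shift mm [ -6.1  -0.4 102.8] turn 0.005 | tcp [ 0.5178 -0.2251  0.1697] yang -0.173 tilt [0.0002 0.001 ] F [-0.5  0.2 -0.8] t 20.4
shift mm [ -5.7  -0.4 102.8] turn 0.0045 | tcp [ 0.5177 -0.2254  0.1698] yang -0.1735 tilt [0.0002 0.0007] F [ 0.3  0.  -1.9] t 20.5
```

Emit:
arm_command --commands '[[[255, -3, 0, 10, 0.002], [255, -4, 0, 30, 0.002], [255, -4, 0, 50, 0.002], [255, -4, 0, 63, 0.002], [255, -4, 0, 70, 0.002], [255, -4, 0, 72, 0.002], [255, -4, 0, 72, 0.002], [255, -4, 0, 72, 0.002], [255, -4, 0, 72, 0.002]]]'

```text
clock: 21.4
tcp_pos: [0.5173, -0.2312, 0.0984]
orientation: [2.409, 2.014, 0.001]
wrist_force: [-0.1, 0.2, -2.0]
finger_gap: 0.0199
finger_force: 59.1
```

```bash
python3 - <<'E'
from h import *
go(.5164,-.2309,.0669,-.178)
E
```

```text
shift mm [ 0.1 -1.  31.5] turn 0.0 | tcp [ 0.5173 -0.2312  0.0984] yang -0.178 tilt [ 0.0016 -0.0006] F [-0.1  0.2 -2. ] t 21.4
```

Emit:
arm_command --commands '[[[255, 0, -1, 4, 0], [255, 0, -1, 9, 0], [255, 0, -1, 14, 0], [255, 0, -1, 19, 0], [255, 0, -1, 24, 0], [255, 0, -1, 27, 0], [255, 0, -1, 27, 0]]]'

```text
clock: 22.1
tcp_pos: [0.5153, -0.2306, 0.07]
orientation: [-2.409, -2.015, 0.001]
wrist_force: [0.3, -0.3, -3.1]
finger_gap: 0.0198
finger_force: 59.1
```

Emit:
arm_command --commands '[[[255, 0, 0, 1.5, 0], [255, 0, 0, 3, 0], [255, 0, 0, 4, 0], [255, 0, 0, 4, 0], [255, 0, 0, 4, 0]]]'

```text
clock: 22.6
tcp_pos: [0.5158, -0.2309, 0.0669]
orientation: [2.41, 2.015, 0.0]
wrist_force: [-0.8, 0.7, 0.1]
finger_gap: 0.02
finger_force: 59.4
```

Seated with light contact. Releasing and withdrawing straight up.

Emit:
arm_command --commands '[[[0, 0, 0, 0, 0], [0, 0, 0, 0, 0], [0, 0, 0, 0, 0], [0, 0, 0, 0, 0], [0, 0, 0, 0, 0], [0, 0, 0, 0, 0], [0, 0, 0, -10, 0], [0, 0, 0, -30, 0], [0, 0, 0, -60, 0], [0, 0, 0, -90, 0], [0, 0, 0, -115, 0], [0, 0, 0, -120, 0]]]'

```text
clock: 23.8
tcp_pos: [0.5179, -0.2314, 0.1907]
orientation: [2.405, 2.011, 0.006]
wrist_force: [0.0, 0.7, -0.2]
finger_gap: 0.0852
finger_force: 0.0
```

Emit:
arm_command --commands '[[[0, -20, 0, -20, 0], [0, -55, 0, -40, 0], [0, -95, 0, -50, 0], [0, -135, 0, -50, 0], [0, -160, 0, -50, 0], [0, -170, 0, -50, 0], [0, -170, 0, -50, 0], [0, -170, 0, -50, 0]]]'

```text
clock: 24.6
tcp_pos: [0.4864, -0.3957, 0.2362]
orientation: [-2.406, -2.017, -0.003]
wrist_force: [0.1, -0.2, -0.1]
finger_gap: 0.0857
finger_force: 0.0
```

```bash
python3 - <<'E'
from h import *
k=lambda i,f:cv2.resize(i,None,fx=f,fy=f,interpolation=cv2.INTER_CUBIC)[:,:,::-1]
im=shot('scene','s6.png');a=k(im['color'][150:350,250:450],3)
im=shot('top','t6.png');b=k(im['color'][190:295,225:305],2);d=k(im['color'][225:280,375:455],2)
c=np.zeros((600,780,3),np.uint8);c[:600,:600]=a;c[:210,605:765]=b;c[230:340,605:765]=d
cv2.imwrite('pics/s6c.png',c); go(.5,-.4,.2,0)
E
```

```text
shift mm [-2.3 13.8 36.7] turn -0.1741 | tcp [ 0.4868 -0.3954  0.2367] yang -0.1741 tilt [0.0005 0.0017] F [-0.6  0.   0.6] t 24.7
```

View pics/s6c.png

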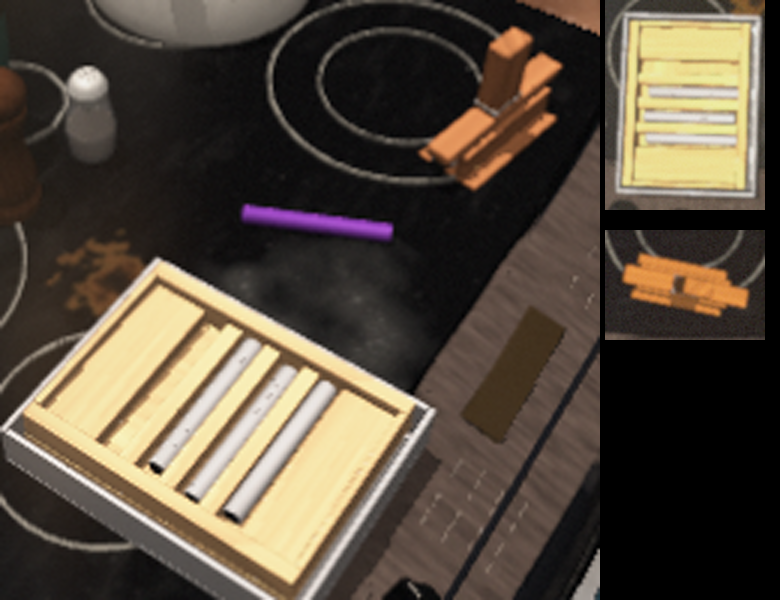

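The three tubes lie parallel, each in its own groove (at about (205,405), (243,430) and (280,450)). The rake stands upright in its stand at (505,90), and the purple tube at (318,222) and the shakers haven't moved.

```bash
python3 -c "
from cell import arm
print(arm.close_job())"
```

```text
the job is handed in; nothing more can be done
None
```

The job is handed in: all three steel tubes lie in grooves of their own, the rake is back upright in its stand, and nothing else in view was moved, at 24.7 s on the clock with about 8 N the hardest press measured.

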